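Twist the top cup off its nested stack

ROBOT

A 7-joint arm with a two-finger parallel gripper is mounted at the origin on a cart in front of the work surface, level with it; the furniture and walls round the work are solid. World frame = base frame: x ahead of the robot, y to its left, z up, the work surface at z = 0. Lengths are in m, angles in rad, forces in N, time in s.
With the tool pointing down it reaches from about 0.4 to 0.875 m from the base axis. Payload 19.3 kg.
Tool frame: the origin (TCP) lies between the finger pads; the fingertips stand bot.tcp_to_tips ahead of it and the grasp point (between the pads) lies 3 mm ahead of it (bot.tcp_to_tips is the distance from the TCP to the fingertips, in m); x points along the fingers, y is the direction in which the jaws open and shut, and the axes are right-handed (so a half turn about x gives the same grasp; the last joint's range is limited). The gripper opens to 85 mm and grips with 20 to 120 N. Pads are 22 mm wide; open, the fingers measure 114 mm over their backs; the gripper's body (76 mm by 85 mm) begins 54 mm behind the grasp point. The pads swing forward as they close: fully open they stand 13 mm farther back than shut.
Start: joints at [1.042, 0.521, -0.036, 1.599, 0.021, 1.021, -0.113], TCP at [0.277, -0.56, 0.253] pointing down, gripper open.
Joint ranges: [-2.91, 2.91], [-0.3, 2.13], [-1.5, 1.42], [0.17, 2.43], [-1.26, 4.41], [0.16, 1.93], [-2.52, 2.52]. Speed limits (rad/s): [1.89, 1.89, 2.39, 2.39, 3.01, 3.01, 3.01].

INTERFACE

Orientations are given as [roll, pitch, yaw] about the fixed x, y, z axes, in that order (R = Rz(yaw) Ry(pitch) Rx(roll)).
In Python, from workcell import bot, eyes gives the robot as it stands. The module is installed in compiled form; this text tells all that it offers.
- The arm moves only by the tool step_arm, never from a script. Its argument "targets" is a list that holds one entry, the list of rows, each a list of 7 numbers: the shift along the tool's x, y, z in cm, then the turn, a rotation vector about the tool's x, y, z in rad, then the opening, from 0 (shut) to 1 (fully open). A call has 1 to 10 rows; each row is the pose to reach, as a shift and turn from the pose measured when the call began, along the tool's axes at that moment; what a row does not reach only later rows make up. A row lasts 1/10 s, in which the tool goes at most 50 mm and 8.59 degrees, less where a joint would pass 70% of its speed; a pose out of reach is approached as far as the arm can. A call with a gripper value outside its range is refused whole. The fingers move at their own pace and stop on an object; "grip_force" is the grip in N (left out, the last holds). Time passes only in rows, so rows that repeat a pose let the fingers close. It gives the time, the measured TCP pose, the force and the opening at its end, in the units of the state.
- bot.observe(): the state, without advancing time (a new reading comes with each control period).
- eyes.grab_frame(name): name is "scene" or "top"; returns the picture (480x640x3 uint8, red, green, blue); there is no depth.
- eyes.get_calibration(name): a dict with "fx", "fy", "cx", "cy" (pixels), "k1" (the pictures are not rectified: a ray, as slopes to the right and down, at radius r is drawn at 1 + k1 r^2 times it, then the intrinsics apply), "camera_from_world" (4x4, takes a point from world to camera coordinates). Camera axes: x right, y down, z forward; pixel columns grow to the right and rows downward; lengths in m; the calibration is good to about 2 mm. A picture is of the moment at which its call begins. get_calibration takes no time and is no camera call.
- bot.job_done(): hands the job in, once; it reports no verdict.
The state is a dict: "clock": time; "qpos": joint angles; "qd": joint speeds; "joint_efforts": joint torques, N m; "position": TCP position; "tool_rot": TCP orientation; "force": force on the tool from outside, world axes, zero at the start; "moment": the same for the moment, N m; "grip_width": finger opening in m.
Only numpy, scipy, OpenCV 4.12 (cv2) and the standard library are available. Lean on these libraries where they do the work, as an engineer would, in place of code of your own. Each camera call takes 0.05 s, during which the arm holds its last target.

TASK

Take the top cup off the orange nested stack: its two ears are caught under hooks on the cup below, so twist it about a sixth of a turn, either way, while easing it up, and do not tear it off by force. Then set it down upright and wholly on the round cork mat, without dropping it, and let go. Leave the blue cup on its own stack.

Things in the scene. Friction and masses are not known exactly. Their poses are not given: they have to be found in the camera images.
- orange_cup: Loose top cup: orange plastic, open, 85 mm tall, about 70 g. Foot 25 mm tall, 45-48 mm across, sits in the cup below. Straight body 60 mm across (rim 62) from 25 to 85 mm up: grip it outside, any direction; it is free of the hooks from 39 mm up. Two ears 25-29 mm up, 12 mm wide, reach 38 mm from the axis along x and -x. Origin: centre of underside; z up.
- orange_stand: Bolted 96 mm square foot holding the lower orange cup, which cannot move; its rim is 91 mm up. Two black hooks on it along x and -x, 32-45 mm from the axis, top 101 mm up, hold the top cup's ears (2 mm play). Turned 35 to 145 degrees either way the cup lifts out freely. Origin: underside centre, z up. Cup's origin starts 66 mm above it, is out of the lower cup at 91, past the hooks at 101.
- mat: Round light brown cork mat, fixed on the bench, 110 mm in diameter, 4 mm thick. Origin: centre of the underside; its top is 4 mm above it.
- blue_cup: The top cup of a second stack, the same in every size but blue, in a like bolted stand (96 mm square foot, hooks to 45 mm from the axis). To be left alone. Origin: centre of its underside, 66 mm above the bench.

How it is judged:
By the outcome, as a careful person would: the job done as asked, in the order asked, and still so for the second after the job is handed in, with the robot touching nothing.
It also fails if it takes over 42 s, if anything falls off the work surface, if the arm or the gripper's body presses on something with over 40 N, if the wrist force passes 120 N, or if a joint passes its speed limit or range.

## Working session

There is one attempt and no reset: what is moved stays moved. The work goes in short steps, Python scripts to look and compute and a tool call to move; the robot and the scene stay as the last step left them, time stands still between calls to the robot, and variables do not carry over. Pictures are saved under pics/ and viewed, and the job is handed in when it is done.

Besides the shell and the picture viewer there is one more tool, called as a command line: name --argument value ..., lists and objects as JSON in quotes. step_arm: Moves the arm, as the interface text tells. Its arguments: {"type":"object","properties":{"targets":{"type":"array","items":{"type":"array","items":{"type":"array","items":{"type":"number"}}}},"grip_force":{"type":"number"}},"required":["targets"]}

```bash
mkdir -p pics
python3 - <<'E'
from workcell import bot, eyes
import cv2
s=bot.observe(); print(s); print(bot.tcp_to_tips)
for n in("scene","top"):
    im=eyes.grab_frame(n); cv2.imwrite(f"pics/{n}0.png",im[:,:,::-1]); c=eyes.get_calibration(n); print(c)
E
```

```text
{'clock': 0.0, 'qpos': array([ 1.04179858,  0.52202971, -0.03631634,  1.59997519,  0.02120139,
        1.02109378, -0.11279278]), 'qd': array([ 2.88325063e-03,  1.48548511e-03,  5.26046017e-05,  8.89850988e-04,
        4.40763594e-04, -1.58273299e-03, -1.56870564e-03]), 'joint_efforts': array([-6.61135273e-04, -9.27109623e+01,  1.97978385e+00, -3.69937062e+01,
        1.78066618e-02,  7.94819643e-03, -4.58139971e-05]), 'position': array([ 0.27662598, -0.56011735,  0.25272781]), 'tool_rot': array([-1.49423152,  1.5696753 ,  2.10614667]), 'force': array([ 0.636757  ,  0.8942698 , -0.62306596]), 'moment': array([0.03217017, 0.00286874, 0.00409208]), 'grip_width': 0.08521203274956338}
0.022
{'fx': 578.7406991823335, 'fy': 578.7406991823335, 'cx': 317.75806645336405, 'cy': 239.67080429980788, 'k1': -0.14517646509105828, 'camera_from_world': array([[-0.72682682, -0.68666786, -0.01449227,  0.38232442],
       [-0.48911978,  0.53230798, -0.69094867,  0.29976697],
       [ 0.48216659, -0.49511156, -0.72275855,  0.95293176],
       [ 0.        ,  0.        ,  0.        ,  1.        ]])}
{'fx': 487.03077730759003, 'fy': 487.03077730759003, 'cx': 319.2774932684453, 'cy': 242.31154928821556, 'k1': -0.047714652023174285, 'camera_from_world': array([[-0.02645693, -0.99964058,  0.00432991, -0.01671186],
       [-0.9986566 ,  0.02623734, -0.0446834 ,  0.52114856],
       [ 0.04455374, -0.00550628, -0.99899181,  0.94304687],
       [ 0.        ,  0.        ,  0.        ,  1.        ]])}
```

View pics/scene0.png

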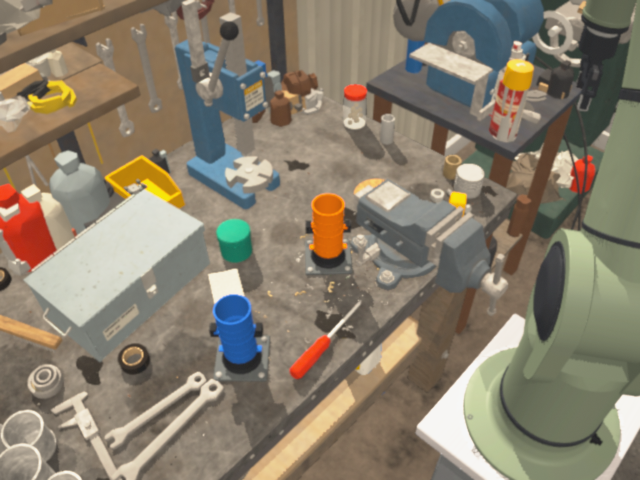

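View pics/top0.png

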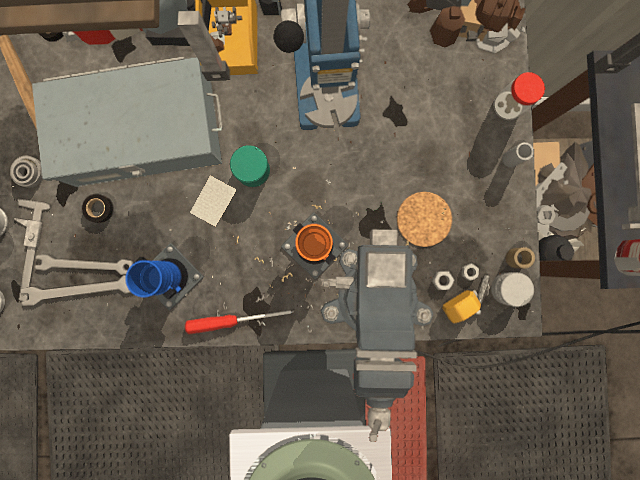

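```bash
cat > h.py <<'E'
import numpy as np, cv2
from workcell import bot, eyes
def ray(n,u,v):
    c=eyes.get_calibration(n); p=np.array([(u-c["cx"])/c["fx"],(v-c["cy"])/c["fy"]])
    q=p.copy()
    for _ in range(20): q=p/(1+c["k1"]*(q@q))
    T=c["camera_from_world"]; R=T[:3,:3]; o=-R.T@T[:3,3]
    return o,R.T@np.array([q[0],q[1],1])
def atz(n,u,v,z):
    o,d=ray(n,u,v); return o+d*(z-o[2])/d[2]
def proj(n,P):
    c=eyes.get_calibration(n); T=c["camera_from_world"]; P=np.atleast_2d(P)
    X=P@T[:3,:3].T+T[:3,3]; s=X[:,:2]/X[:,2:]; s=s*(1+c["k1"]*(s**2).sum(1,keepdims=True))
    return s*c["fx"]+[c["cx"],c["cy"]]
E
python3 - <<'E'
import cv2
def crop(n,x,y,w,h,k):
    im=cv2.imread(f"pics/{n}0.png")[y:y+h,x:x+w]; cv2.imwrite(f"pics/c_{n}_{x}.png",cv2.resize(im,None,fx=k,fy=k,interpolation=cv2.INTER_CUBIC))
crop("top",270,200,100,75,8); crop("scene",290,180,100,100,6); crop("top",340,170,160,120,5)
E
```

```text
(no output)
```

View pics/c_top_270.png

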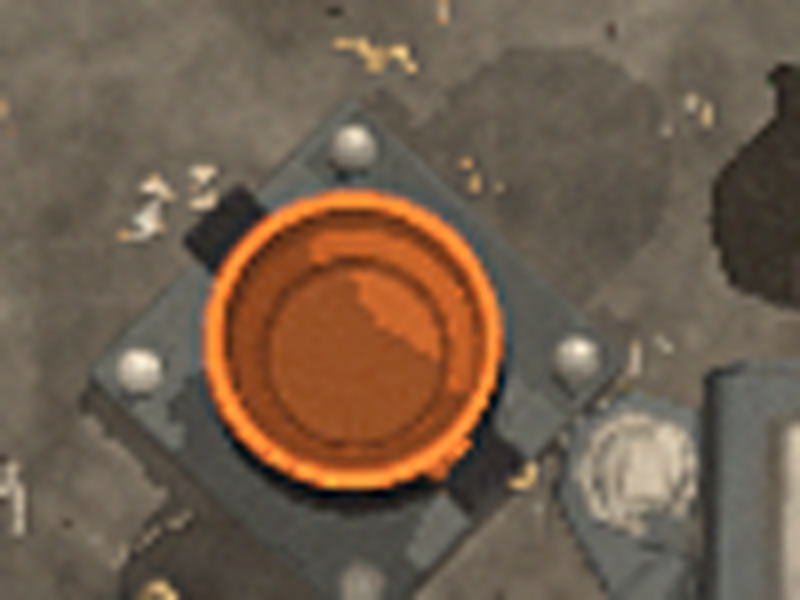

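View pics/c_scene_290.png

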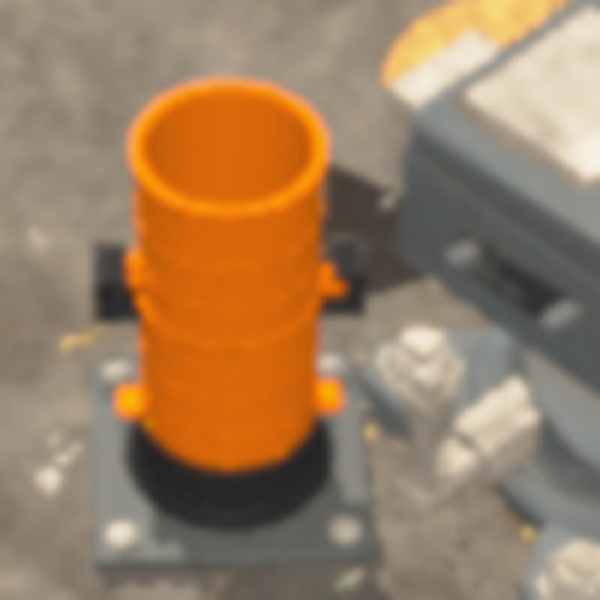

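View pics/c_top_340.png

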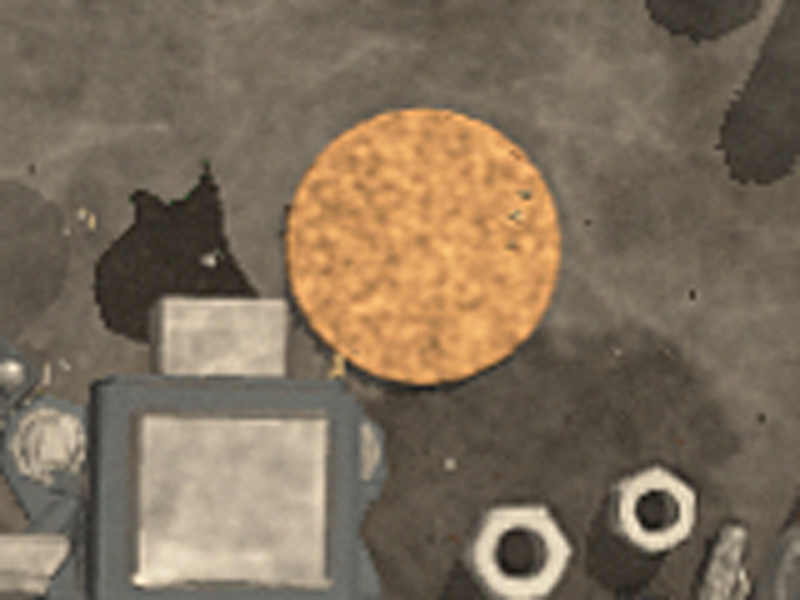

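Run:
```python
from h import *
c=atz("top",314.1,242.5,.151); print("rim",c, "w",np.linalg.norm(atz("top",270+204/8,242.5,.151)-atz("top",270+504/8,242.5,.151)))
# scene rim: crop left130,right329 ; top 78,bottom 215
print("rim scene",atz("scene",290+229.5/6,180+147/6,.151))
m=atz("top",424.6,219.2,.004); print("mat",m,"w",np.linalg.norm(atz("top",397.2,219.2,.004)-atz("top",452,219.2,.004)))
for p in((225,230),(487,480)): print("hook",atz("top",270+p[0]/8,200+p[1]/8,.101))
for p in((353,148),(139,372),(577,358),(362,580)): print("bolt",atz("top",270+p[0]/8,200+p[1]/8,.008))
for p in((355,100),(92,372),(625,355)): print("corner",atz("top",270+p[0]/8,200+p[1]/8,.006))
# vise jaw left-front corner: top crop (90,382)/5 ; scene crop (430,118)/6
def tri(a,b):
    o1,d1=ray("top",*a);o2,d2=ray("scene",*b)
    A=np.stack([d1,-d2],1);t=np.linalg.lstsq(A,o2-o1,rcond=None)[0];P=o1+t[0]*d1;Q=o2+t[1]*d2
    return (P+Q)/2,np.linalg.norm(P-Q)
print("vise corner",tri((340+92/5,170+380/5),(290+420/6,180+118/6)))
print("rim tri",tri((314.1,242.5),(290+229.5/6,180+147/6)))
```

```text
rim [ 0.51422565 -0.02100394  0.151     ] w 0.06277332980921321
rim scene [ 0.51457949 -0.02018745  0.151     ]
mat [ 0.56132286 -0.24089271  0.004     ] w 0.1094943763237124
hook [0.54167144 0.00702408 0.101     ]
hook [ 0.48459994 -0.04968974  0.101     ]
bolt [ 0.56795329 -0.02154877  0.008     ]
bolt [0.51409544 0.03248468 0.008     ]
bolt [ 0.51470822 -0.07528704  0.008     ]
bolt [ 0.46160832 -0.02099258  0.008     ]
corner [ 0.5800314  -0.02234416  0.006     ]
corner [0.51447481 0.04418367 0.006     ]
corner [ 0.51521335 -0.08724882  0.006     ]
vise corner (array([ 0.50536039, -0.09996242,  0.11560323]), np.float64(0.005979566141602695))
rim tri (array([ 0.51454634, -0.02074073,  0.15061673]), np.float64(0.0008005538870511169))
```

```bash
cat >> h.py <<'E'
from scipy.spatial.transform import Rotation as Ro
def tool():
    s=bot.observe(); return s, Ro.from_euler("xyz",s["tool_rot"])
def go(P,jaw_deg,tilt0=True):
    """print shift(cm, tool axes), rotvec(tool) to reach TCP P with tool down, jaw y axis at azimuth jaw_deg"""
    s,R=tool(); a=np.radians(jaw_deg)
    y=np.array([np.cos(a),np.sin(a),0]); x=np.array([0,0,-1.]); z=np.cross(x,y)
    G=Ro.from_matrix(np.stack([x,y,z],1))
    d=R.inv().apply(np.array(P)-s["position"])*100; r=(R.inv()*G).as_rotvec()
    print("t",s["clock"],"shift",d.round(2),"rot",r.round(3),"pos",s["position"].round(4),"q",s["qpos"].round(3),"F",s["force"].round(2),"M",s["moment"].round(2),"w",round(s["grip_width"],4))
E
python3 - <<'E'
from h import *
s,R=tool(); print(R.as_matrix().round(3))
y=R.as_matrix()[:,1]; print("jaw az",np.degrees(np.arctan2(y[1],y[0])))
m=np.array([.5613,-.2409])
for p in((155,297),(290,297),(290,375),(90,380),(360,380),(385,450)):
    for z in(.05,.09,.116):
        w=atz("top",340+p[0]/5,170+p[1]/5,z); print(p,z,w.round(3),"d mat",np.linalg.norm(w[:2]-m).round(3))
E
```

```text
[[-0.     0.443 -0.897]
 [ 0.001 -0.897 -0.443]
 [-1.    -0.001  0.   ]]
jaw az -63.7136715292212
(155, 297) 0.05 [ 0.541 -0.128  0.05 ] d mat 0.114
(155, 297) 0.09 [ 0.538 -0.124  0.09 ] d mat 0.119
(155, 297) 0.116 [ 0.536 -0.121  0.116] d mat 0.123
(290, 297) 0.05 [ 0.539 -0.179  0.05 ] d mat 0.065
(290, 297) 0.09 [ 0.537 -0.173  0.09 ] d mat 0.073
(290, 297) 0.116 [ 0.535 -0.168  0.116] d mat 0.077
(290, 375) 0.05 [ 0.51  -0.178  0.05 ] d mat 0.081
(290, 375) 0.09 [ 0.508 -0.172  0.09 ] d mat 0.087
(290, 375) 0.116 [ 0.508 -0.167  0.116] d mat 0.091
(90, 380) 0.05 [ 0.51  -0.103  0.05 ] d mat 0.147
(90, 380) 0.09 [ 0.509 -0.1    0.09 ] d mat 0.151
(90, 380) 0.116 [ 0.508 -0.097  0.116] d mat 0.153
(360, 380) 0.05 [ 0.507 -0.205  0.05 ] d mat 0.065
(360, 380) 0.09 [ 0.506 -0.197  0.09 ] d mat 0.071
(360, 380) 0.116 [ 0.505 -0.192  0.116] d mat 0.075
(385, 450) 0.05 [ 0.481 -0.213  0.05 ] d mat 0.085
(385, 450) 0.09 [ 0.481 -0.205  0.09 ] d mat 0.088
(385, 450) 0.116 [ 0.48  -0.2    0.116] d mat 0.091
```

Run:
```python
import cv2
im=cv2.imread("pics/scene0.png")[160:300,340:520]; cv2.imwrite("pics/vise.png",cv2.resize(im,None,fx=4,fy=4,interpolation=cv2.INTER_CUBIC))
```

```text
(no output)
```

View pics/vise.png

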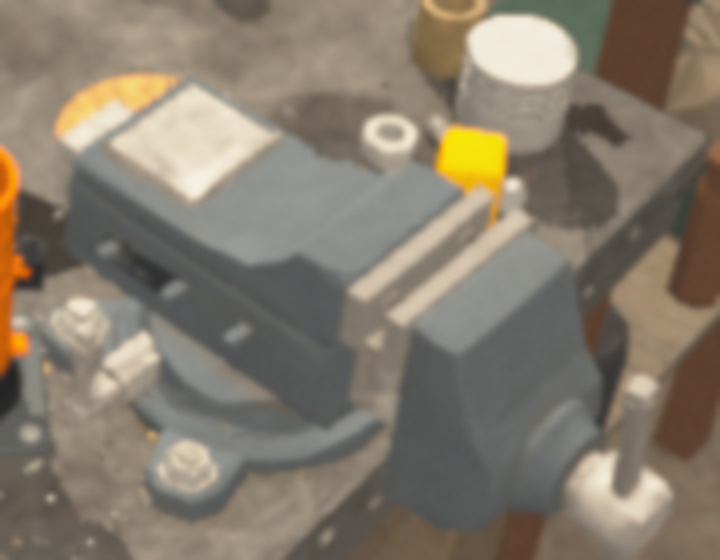

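Run:
```python
from h import *
def tri(a,b):
    o1,d1=ray("top",*a);o2,d2=ray("scene",*b)
    A=np.stack([d1,-d2],1);t=np.linalg.lstsq(A,o2-o1,rcond=None)[0];P=o1+t[0]*d1;Q=o2+t[1]*d2
    return (P+Q)/2,np.linalg.norm(P-Q)
print(tri((416,352),(340+490/4,160+192/4)))
print(tri((357,370),(340+395/4,160+318/4)))
go([.514,-.021,.27],-15)
```

```text
(array([ 0.32411827, -0.18868957,  0.14617866]), np.float64(0.005568404635408558))
(array([ 0.30275907, -0.0851907 ,  0.15464763]), np.float64(0.0038315447830598445))
t 0.1 shift [ -1.69 -37.83 -45.16] rot [-0.85  -0.     0.001] pos [ 0.2767 -0.5601  0.2528] q [ 1.042  0.522 -0.036  1.6    0.021  1.021 -0.113] F [-0.37 -0.48 -0.65] M [-0.    0.04 -0.01] w 0.0853
```

step_arm --targets '[[[-1.7,-3.8,-4.5,-0.085,0,0,1],[-1.7,-7.6,-9.0,-0.17,0,0,1],[-1.7,-11.4,-13.5,-0.255,0,0,1],[-1.7,-15.2,-18,-0.34,0,0,1],[-1.7,-19,-22.5,-0.425,0,0,1],[-1.7,-22.7,-27,-0.51,0,0,1],[-1.7,-26.5,-31.5,-0.6,0,0,1],[-1.7,-30.3,-36,-0.68,0,0,1],[-1.7,-34,-40.6,-0.765,0,0,1],[-1.7,-37.8,-45.2,-0.85,0,0,1]]]' --grip_force 60

```text
clock: 1.1
position: [0.4774, -0.1025, 0.2701]
tool_rot: [-2.324, 1.57, 2.13]
force: [0.8, -0.5, 0.1]
grip_width: 0.0855
```

```bash
python3 -c "
from h import *
go([.514,-.021,.20],-15)"
```

```text
t 1.1 shift [ 7.02  1.45 -8.81] rot [ 0.003 -0.001  0.001] pos [ 0.4774 -0.1025  0.2701] q [ 0.422  0.306 -0.41   1.915  0.148  0.95  -0.316] F [ 0.81 -0.52  0.05] M [-0.05 -0.01 -0.01] w 0.0855
```

step_arm --targets '[[[0,0.5,-3,0,0,0,1],[0,1,-6,0,0,0,1],[0,1.45,-8.8,0,0,0,1],[0,1.45,-8.8,0,0,0,1],[3,1.45,-8.8,0,0,0,1],[6,1.45,-8.8,0,0,0,1],[7,1.45,-8.8,0,0,0,1],[7,1.45,-8.8,0,0,0,1]]]'

```text
clock: 1.9
position: [0.5133, -0.0214, 0.1993]
tool_rot: [-1.562, 1.568, 2.891]
force: [-0.2, 0.9, 0.3]
grip_width: 0.0851
```

Run:
```python
from h import *
go([.5144,-.0207,.133],-15)
for n in("scene","top"): cv2.imwrite(f"pics/{n}1.png",cv2.resize(eyes.grab_frame(n)[140:320,220:460,::-1],None,fx=3,fy=3))
```

```text
t 1.9 shift [ 6.63  0.11 -0.1 ] rot [0.003 0.    0.003] pos [ 0.5133 -0.0214  0.1993] q [ 0.243  0.443 -0.414  1.927  0.236  0.822 -0.557] F [-0.2   0.91  0.28] M [-0.04  0.02  0.01] w 0.0851
```

View pics/scene1.png

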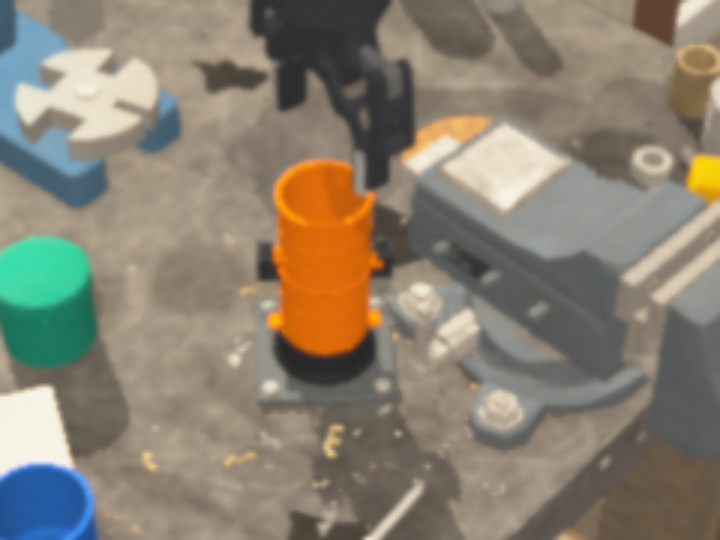

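View pics/top1.png

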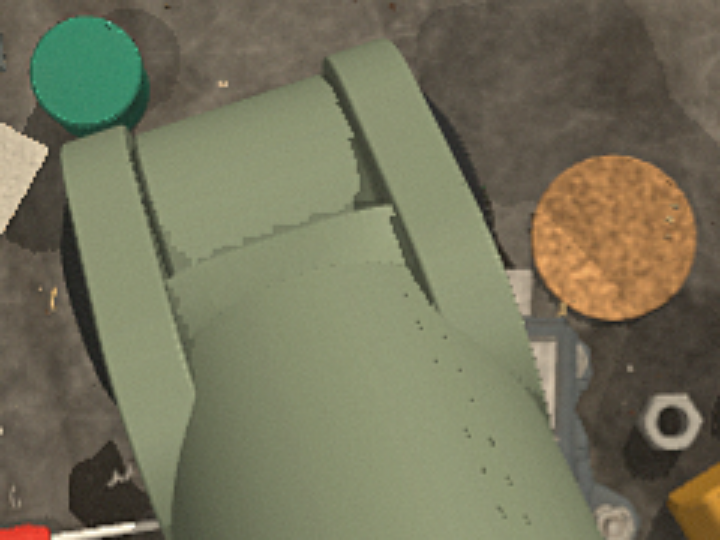

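The scene view shows the open fingers above the orange cup's rim (crop about (325,185)). The top view is blocked by the wrist. The measured pose is within 1.5 mm, so I'm descending.

step_arm --targets '[[[1,0.1,-0.1,0,0,0,1],[2.5,0.1,-0.1,0,0,0,1],[4,0.1,-0.1,0,0,0,1],[5.5,0.1,-0.1,0,0,0,1],[6.6,0.1,-0.1,0,0,0,1],[6.6,0.1,-0.1,0,0,0,1],[6.6,0.1,-0.1,0,0,0,1]]]'

```text
clock: 2.7
position: [0.5158, -0.0204, 0.1355]
tool_rot: [2.619, 1.57, 0.789]
force: [0.6, -0.3, 0.7]
grip_width: 0.0857
```

Run:
```python
from h import *
go([.5144,-.0207,.133],-15)
for n in("scene",): cv2.imwrite(f"pics/{n}2.png",cv2.resize(eyes.grab_frame(n)[150:290,240:420,::-1],None,fx=4,fy=4))
```

```text
t 2.7 shift [ 0.25 -0.13  0.07] rot [ 0.003 -0.001 -0.   ] pos [ 0.5158 -0.0204  0.1355] q [ 0.206  0.54  -0.375  1.972  0.302  0.682 -0.616] F [ 0.63 -0.31  0.69] M [ 0.   -0.03 -0.03] w 0.0857
```

View pics/scene2.png

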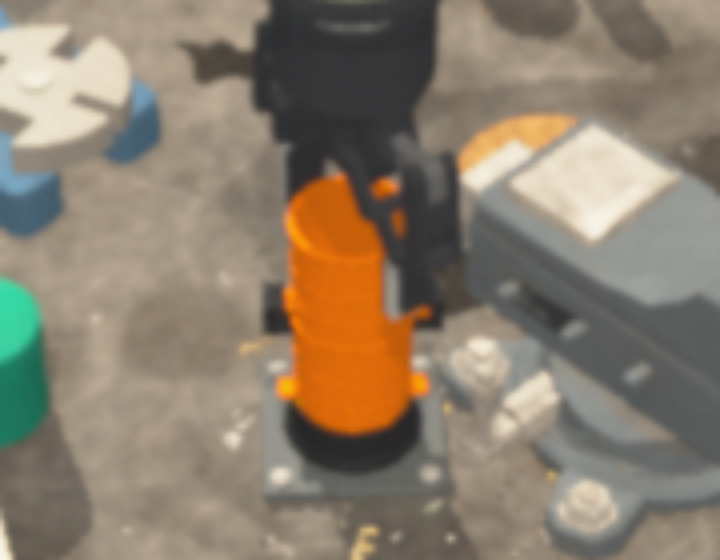

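The near finger's pad (crop about (400,280)) is beside the body, the rim is between the fingers, and contact force is near zero. I'm trimming the position and closing.

step_arm --targets '[[[0.15,-0.13,0.07,0,0,0,1],[0.15,-0.13,0.07,0,0,0,1],[0.15,-0.13,0.07,0,0,0,0.75],[0.15,-0.13,0.07,0,0,0,0.6],[0.15,-0.13,0.07,0,0,0,0.5],[0.15,-0.13,0.07,0,0,0,0.5],[0.15,-0.13,0.07,0,0,0,0.5],[0.15,-0.13,0.07,0,0,0,0.5]]]' --grip_force 50

```text
clock: 3.55
position: [0.5147, -0.0208, 0.1348]
tool_rot: [2.072, 1.569, 0.243]
force: [-3.0, -0.6, 13.0]
grip_width: 0.0598
```

Run:
```python
from h import *
go([.5144,-.0207,.135],-15)
```

```text
t 3.55 shift [-0.02 -0.03  0.  ] rot [ 0.003 -0.001 -0.001] pos [ 0.5147 -0.0208  0.1348] q [ 0.206  0.539 -0.374  1.976  0.303  0.678 -0.617] F [-2.97 -0.56 12.98] M [-0.01  0.92  0.01] w 0.0598
```

step_arm --targets '[[[-0.05,0,0,0,0,0,0.5],[-0.1,0,0,-0.08,0,0,0.5],[-0.1,0,0,-0.16,0,0,0.5],[-0.1,0,0,-0.24,0,0,0.5],[-0.1,0,0,-0.32,0,0,0.5],[-0.1,0,0,-0.32,0,0,0.5]]]'

```text
clock: 4.15
position: [0.5146, -0.0209, 0.1358]
tool_rot: [1.897, 1.569, 0.389]
force: [-0.5, -0.7, -0.2]
grip_width: 0.0595
```

Run:
```python
from h import *
go([.5144,-.0207,.136],45)
```

```text
t 4.15 shift [-0.02 -0.02 -0.02] rot [-0.723  0.    -0.002] pos [ 0.5146 -0.0209  0.1358] q [ 0.269  0.55  -0.459  1.972  0.368  0.699 -0.354] F [-0.52 -0.7  -0.19] M [ 0.01  0.   -0.02] w 0.0595
```

step_arm --targets '[[[0,0,0,-0.1,0,0,0.5],[0,0,0,-0.2,0,0,0.5],[0,0,0,-0.3,0,0,0.5],[-0.02,0,0,-0.4,0,0,0.5],[-0.02,0,0,-0.5,0,0,0.5],[-0.02,0,0,-0.6,0,0,0.5],[-0.02,0,0,-0.72,0,0,0.5],[-0.02,0,0,-0.72,0,0,0.5],[-0.02,0,0,-0.72,0,0,0.5]]]'

```text
clock: 5.05
position: [0.5146, -0.021, 0.1359]
tool_rot: [1.308, 1.569, 0.514]
force: [0.4, 0.9, -1.5]
grip_width: 0.0595
```

Run:
```python
from h import *
go([.5144,-.0207,.136],45)
for n in("scene",): cv2.imwrite(f"pics/{n}3.png",cv2.resize(eyes.grab_frame(n)[150:290,240:420,::-1],None,fx=4,fy=4,interpolation=cv2.INTER_CUBIC))
```

```text
t 5.05 shift [-0.01  0.01 -0.03] rot [-0.008  0.    -0.001] pos [ 0.5146 -0.021   0.1359] q [ 0.401  0.587 -0.642  1.966  0.507  0.751  0.236] F [ 0.41  0.88 -1.47] M [-0.    0.03  0.02] w 0.0595
```

View pics/scene3.png

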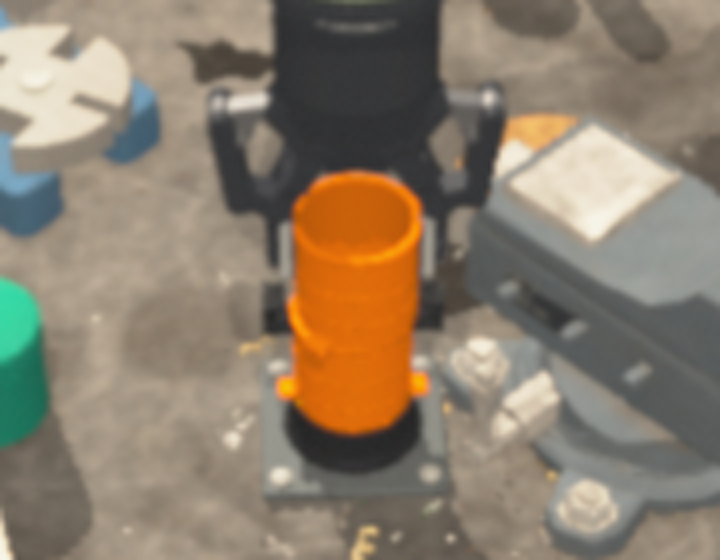

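The ear has turned clear of the hooks: it sits at crop (310,345), with the hooks at (275,305) and (430,305). Forces are near zero, so I'm lifting slowly.

step_arm --targets '[[[-0.5,0,0,0,0,0,0.5],[-1.2,0,0,0,0,0,0.5],[-2,0,0,0,0,0,0.5],[-2.8,0,0,0,0,0,0.5],[-3.6,0,0,0,0,0,0.5],[-3.6,0,0,0,0,0,0.5]]]'

```text
clock: 5.7
position: [0.5151, -0.021, 0.1732]
tool_rot: [0.925, 1.568, 0.132]
force: [-0.2, 1.0, -1.1]
grip_width: 0.0594
```

step_arm --targets '[[[-1,0,0,0,0,0,0.5],[-2.5,0,0,0,0,0,0.5],[-4,0,0,0,0,0,0.5],[-5.5,0,0,0,0,0,0.5],[-7,0,0,0,0,0,0.5],[-8.5,0,0,0,0,0,0.5],[-9,0,0,0,0,0,0.5],[-9,0,0,0,0,0,0.5]]]'

```text
clock: 6.5
position: [0.515, -0.0211, 0.2641]
tool_rot: [0.817, 1.566, 0.023]
force: [-1.1, -0.6, -0.0]
grip_width: 0.0598
```

Run:
```python
from h import *
go([.5675,-.2455,.26],40)
for n in("scene",): cv2.imwrite(f"pics/{n}4.png",cv2.resize(eyes.grab_frame(n)[80:290,240:450,::-1],None,fx=2.8,fy=2.8,interpolation=cv2.INTER_CUBIC))
```

```text
t 6.5 shift [  0.43 -11.99  19.68] rot [ 0.079  0.003 -0.003] pos [ 0.515  -0.0211  0.2641] q [ 0.497  0.414 -0.749  1.849  0.332  1.002  0.387] F [-1.09 -0.63 -0.02] M [ 0.01  0.07 -0.06] w 0.0598
```

View pics/scene4.png

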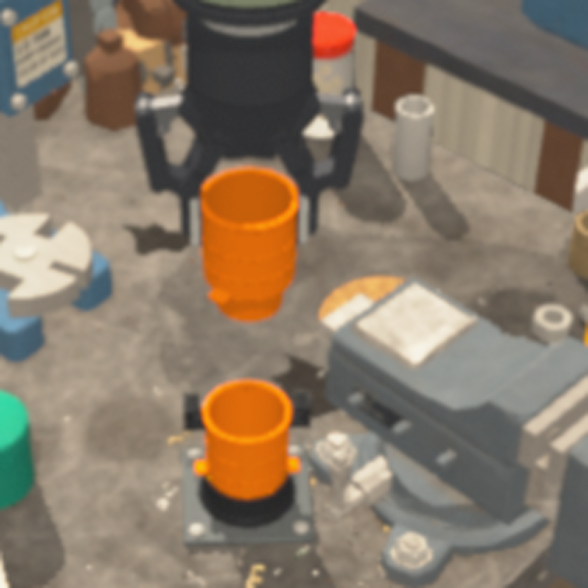

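step_arm --targets '[[[0,-1,1.6,0.01,0,0,0.5],[0,-2.5,4,0.02,0,0,0.5],[0,-4,6.5,0.03,0,0,0.5],[0,-5.5,9,0.04,0,0,0.5],[0,-7,11.5,0.05,0,0,0.5],[0,-8.5,14,0.06,0,0,0.5],[0,-10,16.5,0.07,0,0,0.5],[0,-11,18.2,0.08,0,0,0.5],[0,-11.8,19.3,0.08,0,0,0.5],[0,-12,19.7,0.08,0,0,0.5]]]'

```text
clock: 7.55
position: [0.5669, -0.2473, 0.2627]
tool_rot: [1.059, 1.568, 0.184]
force: [-0.1, 1.6, -0.3]
grip_width: 0.0594
```

Run:
```python
from h import *
go([.5675,-.2455,.16],40)
for n in("scene","top"): cv2.imwrite(f"pics/{n}5.png",cv2.resize(eyes.grab_frame(n)[80:290,300:510,::-1],None,fx=2.8,fy=2.8,interpolation=cv2.INTER_CUBIC))
```

```text
t 7.55 shift [10.27  0.14 -0.11] rot [-0.003  0.001 -0.002] pos [ 0.5669 -0.2473  0.2627] q [ 0.745  0.568 -0.647  1.586  0.37   1.111  0.704] F [-0.09  1.58 -0.34] M [-0.01 -0.03  0.03] w 0.0594
```

View pics/scene5.png

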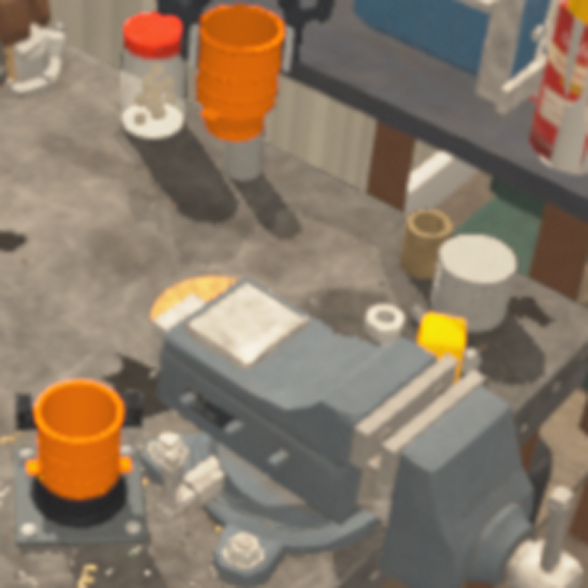

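Run:
```python
from h import *
s,R=tool()
for z in(.273,.279,.285): print(z,proj("scene",[s["position"][0],s["position"][1],z]))
print(atz("scene",386.1,92.9,.279))
```

```text
0.273 [[384.78732468  92.00654251]]
0.279 [[384.97301094  89.43425798]]
0.285 [[385.15952708  86.84533867]]
[ 0.55744231 -0.23705752  0.279     ]
```

step_arm --targets '[[[2,0.14,-0.1,0,0,0,0.5],[5,0.14,-0.1,0,0,0,0.5],[8,0.14,-0.1,0,0,0,0.5],[11,0.14,-0.1,0,0,0,0.5],[14,0.14,-0.1,0,0,0,0.5],[16,0.14,-0.1,0,0,0,0.5],[17,0.14,-0.1,0,0,0,0.5],[17.5,0.14,-0.1,0,0,0,0.5],[17.5,0.14,-0.1,0,0,0,0.5]]]'

```text
clock: 8.55
position: [0.5683, -0.2435, 0.0884]
tool_rot: [1.109, 1.568, 0.236]
force: [0.3, -1.7, -1.2]
grip_width: 0.0599
```

Run:
```python
from h import *
go([.5675,-.2455,.0728],40)
for n in("scene",): cv2.imwrite(f"pics/{n}6.png",cv2.resize(eyes.grab_frame(n)[120:260,300:480,::-1],None,fx=4,fy=4,interpolation=cv2.INTER_CUBIC))
```

```text
t 8.55 shift [ 1.56 -0.19  0.1 ] rot [-0.001  0.001 -0.003] pos [ 0.5683 -0.2435  0.0884] q [ 0.673  0.772 -0.547  1.717  0.528  0.801  0.574] F [ 0.33 -1.73 -1.22] M [-0.03  0.    0.03] w 0.0599
```

View pics/scene6.png

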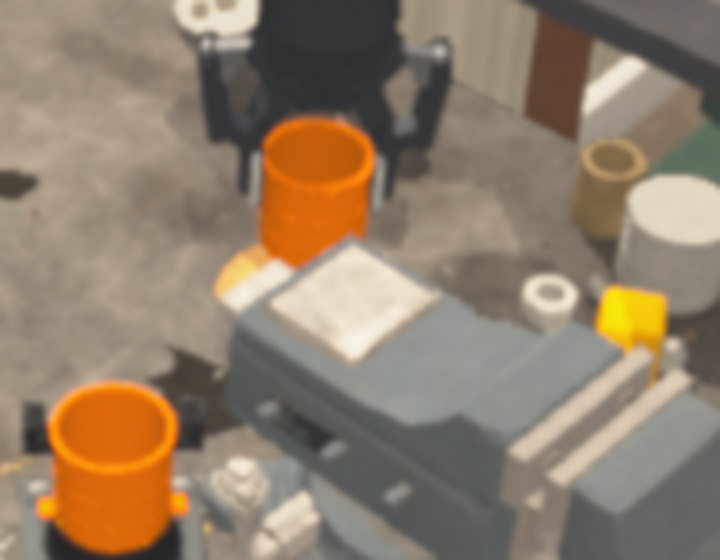

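Run:
```python
from h import *
s,R=tool()
for z in(.095,.1,.1046,.11): print(z,proj("scene",[s["position"][0],s["position"][1],z]))
print(s["position"])
```

```text
0.095 [[378.61782655 161.41853052]]
0.1 [[378.74951142 159.64646567]]
0.1046 [[378.87113679 158.00789514]]
0.11 [[379.01449734 156.07417868]]
[ 0.5685293  -0.24372853  0.08885192]
```

step_arm --targets '[[[0.3,-0.15,0.1,0,0,0,0.5],[0.6,-0.19,0.1,0,0,0,0.5],[0.8,-0.19,0.1,0,0,0,0.5],[1.0,-0.19,0.1,0,0,0,0.5],[1.1,-0.19,0.1,0,0,0,0.5]]]'

```text
clock: 9.1
position: [0.5677, -0.2457, 0.0777]
tool_rot: [1.012, 1.567, 0.138]
force: [-0.3, 0.3, -1.4]
grip_width: 0.06
```

Run:
```python
from h import *
go([.5675,-.2455,.0728],40)
```

```text
t 9.1 shift [ 0.49 -0.01 -0.03] rot [-0.001  0.002 -0.003] pos [ 0.5677 -0.2457  0.0777] q [ 0.671  0.787 -0.539  1.721  0.539  0.783  0.569] F [-0.34  0.29 -1.36] M [ 0.03  0.01 -0.03] w 0.06
```

step_arm --targets '[[[0.1,0,0,0,0,0,0.5],[0.2,0,0,0,0,0,0.5],[0.3,0,0,0,0,0,0.5],[0.35,0,0,0,0,0,0.5]]]'

```text
clock: 9.5
position: [0.5677, -0.2457, 0.0741]
tool_rot: [1.033, 1.567, 0.159]
force: [-0.2, 0.5, -0.3]
grip_width: 0.0593
```

step_arm --targets '[[[0.05,0,0,0,0,0,0.5],[0.1,0,0,0,0,0,0.5],[0.1,0,0,0,0,0,0.5]]]'

```text
clock: 9.8
position: [0.5677, -0.2457, 0.0731]
tool_rot: [1.027, 1.567, 0.153]
force: [-0.4, 0.2, -0.2]
grip_width: 0.0595
```

step_arm --targets '[[[0.05,0,0,0,0,0,0.5],[0.1,0,0,0,0,0,0.5],[0.1,0,0,0,0,0,0.5]]]'

```text
clock: 10.1
position: [0.568, -0.2458, 0.0729]
tool_rot: [0.85, 1.567, -0.023]
force: [-3.2, 0.3, 13.7]
grip_width: 0.0597
```

Run:
```python
from h import *
go([.5675,-.2455,.0728],40)
for n in("scene","top"): cv2.imwrite(f"pics/{n}7.png",cv2.resize(eyes.grab_frame(n)[120:260,320:500,::-1],None,fx=4,fy=4,interpolation=cv2.INTER_CUBIC))
```

```text
t 10.1 shift [ 0.01 -0.02 -0.05] rot [-0.001  0.003 -0.003] pos [ 0.568  -0.2458  0.0729] q [ 0.668  0.793 -0.535  1.722  0.544  0.775  0.565] F [-3.2   0.28 13.72] M [ 0.04  1.01 -0.03] w 0.0597
```

View pics/scene7.png

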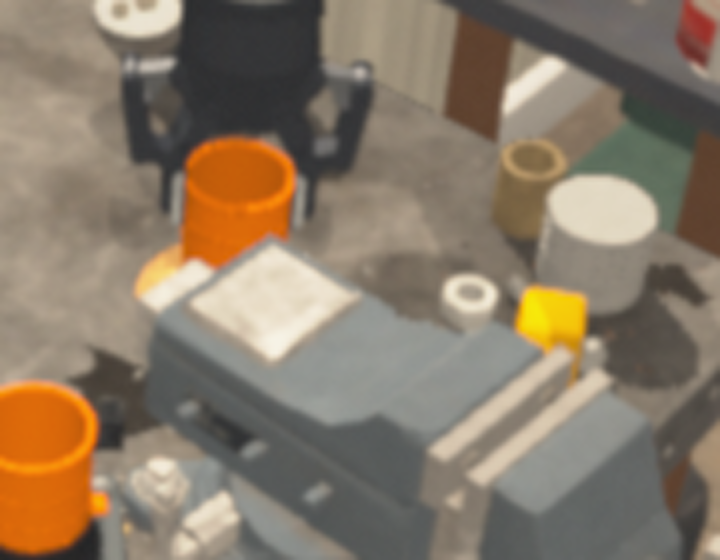

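View pics/top7.png

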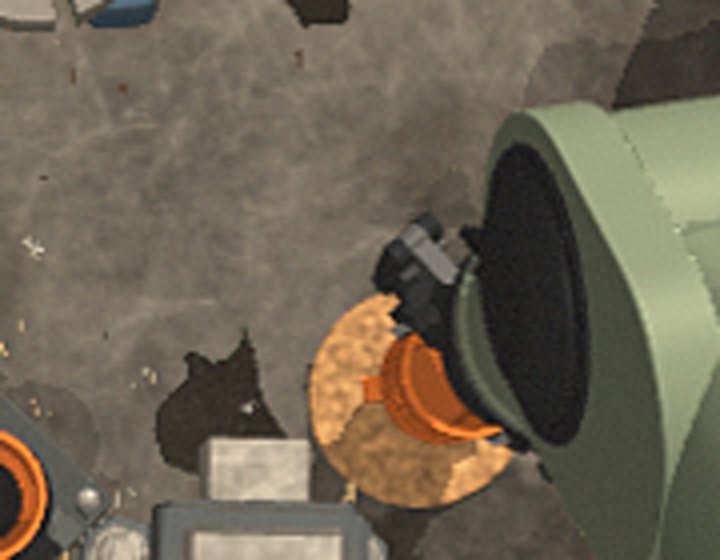

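The cup touched down at TCP z 72.9 mm (72.8 predicted), with 13.7 N upward. The top view shows the foot and ear (crop (375,388)) well inside the mat edge. I'm letting go.

step_arm --targets '[[[0,0,0,0,0,0,0.72],[0,0,0,0,0,0,0.8],[0,0,0,0,0,0,0.9],[0,0,0,0,0,0,1],[0,0,0,0,0,0,1],[0,0,0,0,0,0,1],[0,0,0,0,0,0,1]]]' --grip_force 20

```text
clock: 10.9
position: [0.568, -0.2458, 0.0729]
tool_rot: [0.853, 1.567, -0.02]
force: [0.7, -0.1, 0.9]
grip_width: 0.0854
```

Run:
```python
from h import *
go([.5675,-.2455,.0728],40)
for n in("scene","top"): cv2.imwrite(f"pics/{n}8.png",cv2.resize(eyes.grab_frame(n)[120:260,320:500,::-1],None,fx=4,fy=4,interpolation=cv2.INTER_CUBIC))
```

```text
t 10.9 shift [ 0.01 -0.02 -0.05] rot [-0.001  0.003 -0.003] pos [ 0.568  -0.2458  0.0729] q [ 0.668  0.793 -0.534  1.722  0.544  0.774  0.565] F [ 0.73 -0.07  0.89] M [ 0.02 -0.01  0.03] w 0.0854
```

View pics/scene8.png

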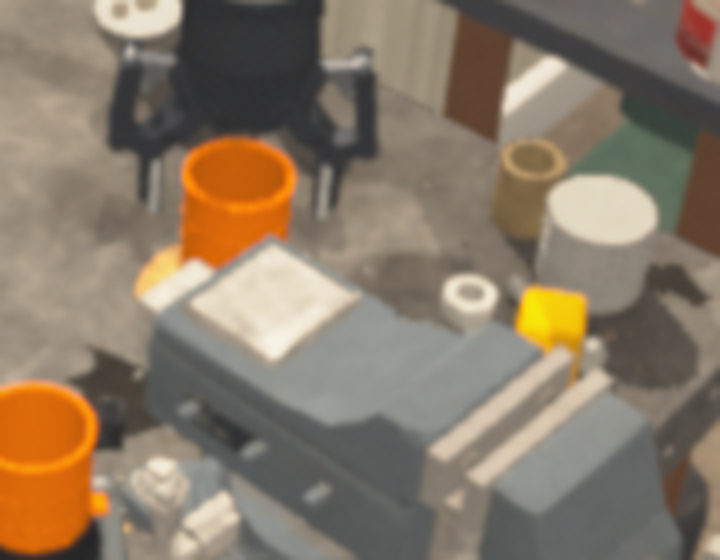

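View pics/top8.png

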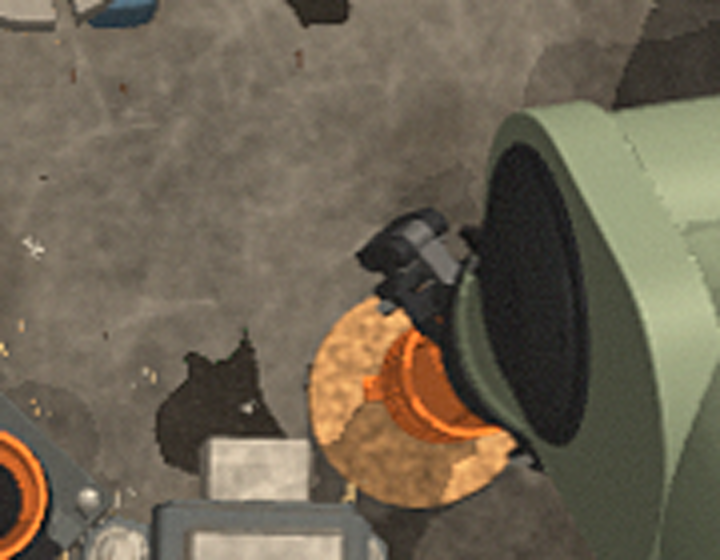

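Both fingers are clear of the cup: the scene view shows gaps on either side at crop (160,185) and (322,190), and the cup hasn't moved. I'm retreating straight up.

step_arm --targets '[[[-1,0,0,0,0,0,1],[-2.5,0,0,0,0,0,1],[-4.5,0,0,0,0,0,1],[-7,0,0,0,0,0,1],[-10,0,0,0,0,0,1],[-13,0,0,0,0,0,1],[-16,0,0,0,0,0,1],[-18,0,0,0,0,0,1],[-18,0,0,0,0,0,1]]]'

```text
clock: 11.9
position: [0.5683, -0.2459, 0.2572]
tool_rot: [0.642, 1.562, -0.231]
force: [-0.1, -0.7, -0.2]
grip_width: 0.0852
```

```bash
python3 -c "
from h import *
go([.30,-.52,.26],-40)"
```

```text
t 11.9 shift [ -0.46 -38.17   3.79] rot [ 1.395  0.002 -0.01 ] pos [ 0.5683 -0.2459  0.2572] q [ 0.744  0.572 -0.648  1.596  0.378  1.092  0.697] F [-0.13 -0.74 -0.21] M [ 0.   -0.02 -0.01] w 0.0852
```

step_arm --targets '[[[-0.5,-3,0.3,0.1,0,0,1],[-0.5,-7,0.7,0.2,0,0,1],[-0.5,-11,1,0.3,0,0,1],[-0.5,-15,1.4,0.4,0,0,1],[-0.5,-19,1.8,0.5,0,0,1],[-0.5,-23,2.2,0.6,0,0,1],[-0.5,-27,2.6,0.7,0,0,1],[-0.5,-30,3,0.8,0,0,1],[-0.5,-33,3.4,0.9,0,0,1],[-0.5,-33,3.4,0.9,0,0,1]]]'

```text
clock: 12.9
position: [0.3336, -0.4866, 0.2607]
tool_rot: [1.388, 1.563, -0.394]
force: [0.4, 0.5, -0.4]
grip_width: 0.0854
```

Run:
```python
from h import *
go([.5675,-.2455,.0728],40)
for n in("scene","top"): cv2.imwrite(f"pics/{n}9.png",eyes.grab_frame(n)[:,:,::-1])
im=cv2.imread("pics/top9.png")[170:290,340:500]; cv2.imwrite("pics/top9c.png",cv2.resize(im,None,fx=5,fy=5,interpolation=cv2.INTER_CUBIC))
```

```text
t 12.9 shift [ 18.89  17.66 -28.51] rot [-0.909  0.005 -0.007] pos [ 0.3336 -0.4866  0.2607] q [ 1.155  0.478 -0.401  1.678  0.209  1.02   0.475] F [ 0.37  0.49 -0.4 ] M [ 0.08  0.02 -0.01] w 0.0854
```

View pics/scene9.png

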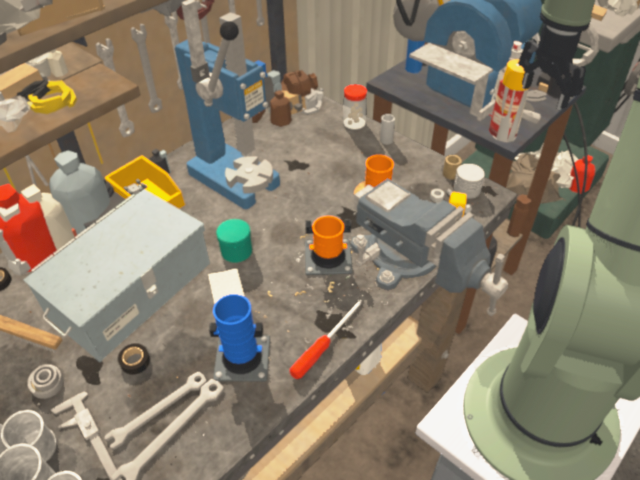

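View pics/top9c.png

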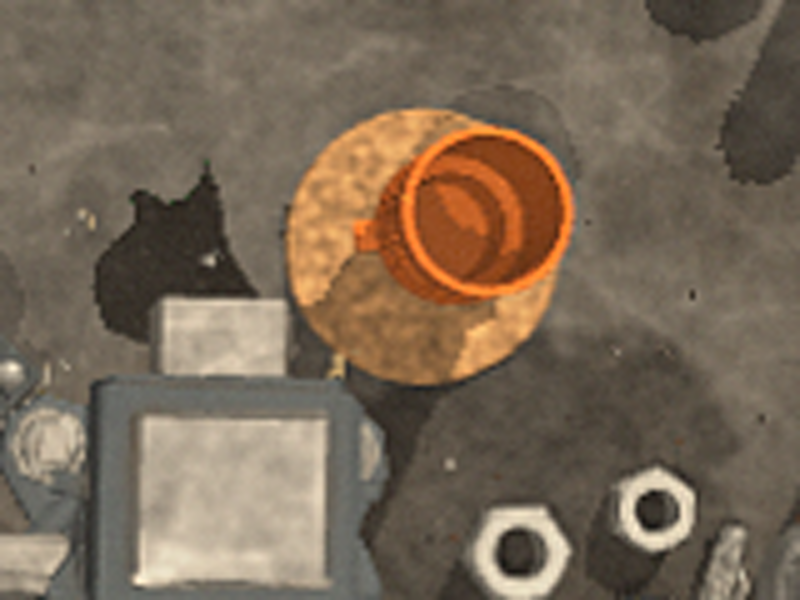

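Run:
```python
from h import *
p=atz("top",437.4,212.4,.089); print(p, np.linalg.norm(p[:2]-[.5613,-.2409]))
print("w",np.linalg.norm(atz("top",340+402/5,212.4,.089)-atz("top",340+573/5,212.4,.089)))
print(bot.job_done())
```

```text
[ 0.56573906 -0.24562649  0.089     ] 0.006484206708901916
w 0.062456270104993716
the job is handed in; nothing more can be done
None
```

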